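# Close the binding strip of a report

### The arm

A 6-joint arm with a two-finger parallel gripper is mounted at the origin on the work surface. World frame = base frame: x ahead of the robot, y to its left, z up, the work surface at z = 0. Lengths are in m, angles in rad, forces in N, time in s.
With the tool pointing down it reaches from about 0.225 to 0.875 m from the base axis. Payload 3.4 kg.
Tool frame: the origin (TCP) lies at the very end of the fingers, on their centre line; the grasp point (between the pads) lies 19 mm behind it (manip.hold_point_z is the distance from the TCP to the grasp point, in m); z points along the fingers, x is the direction in which the jaws open and shut, and the axes are right-handed (so a half turn about z gives the same grasp; the last joint's range is limited). The gripper opens to 85 mm and grips with 20 to 120 N. Pads are 22 mm wide; open, the fingers measure 114 mm over their backs; the gripper's body (76 mm by 85 mm) begins 54 mm behind the grasp point. The pads swing forward as they close: fully open they stand 13 mm farther back than shut.
Start: joints at [1.049, 0.276, 1.505, -0, 1.361, -0.121], TCP at [0.224, 0.529, 0.231] pointing down, gripper open.
Joint ranges: [-2.89, 2.89], [-0.75, 2.08], [0.22, 2.7], [-1.18, 4.32], [0.11, 2.71], [-2.7, 2.7]. Speed limits (rad/s): [2.57, 2.57, 3.14, 3.14, 3.14, 3.14].

### API

Orientations are given as a unit quaternion [w, x, y, z].
In Python, from rig import manip gives the robot as it stands.
- The arm moves only by the tool apply_moves, never from a script. Its argument "commands" is one flat list of numbers, 6 for each row, row after row: the shift along the tool's x, y, z normalised to -1 to 1, where 1 is 0.03 m, then the turn, a rotation vector about the tool's x, y, z normalised to -1 to 1, where 1 is 0.15 rad. A call has 1 to 20 rows; each row shifts and turns the commanded pose from where the row before left it, along the tool's axes as they then stand; what a row does not reach is not made up. A row lasts 1/10 s, in which the tool goes at most 50 mm and 8.59 degrees, less where a joint would pass 70% of its speed; a pose out of reach is approached as far as the arm can. A call with a number of a shift or a turn outside -1 to 1 is refused whole. A call with a gripper value outside its range is refused whole. "jaw" is the opening, from -1 (shut) to 1 (fully open), set as the call begins (left out, the last holds). The fingers move at their own pace and stop on an object; "newtons" is the grip in N (left out, the last holds). Time passes only in rows, so rows that do not move let the fingers close. It gives the time, the measured TCP pose, the force and the opening at its end, in the units of the state.
- manip.get_state(): the state, without advancing time (a new reading comes with each control period).
- manip.get_image(name): name is "scene" or "top" or "wrist"; returns a dict with "frame" (480x640x3 uint8, red, green, blue), "fx", "fy", "cx", "cy" (pixels), "extrinsics" (4x4, takes a point from camera to world coordinates); the wrist camera has in their place "mount" (4x4, takes a point from camera to tool coordinates, whose origin is the TCP and whose axes are the tool frame's). Camera axes: x right, y up, looking along -z (the intrinsics and any distortion apply to the point x, -y, -z); pixel columns grow to the right and rows downward; lengths in m; the calibration is good to about 2 mm. A picture is of the moment at which its call begins: read the wrist's pose just before it. There is no depth.
- manip.sign_off(): hands the job in, once; it reports no verdict.
The state is a dict: "clock": time; "qpos": joint angles; "qd": joint speeds; "effort": joint torques, N m; "position": TCP position; "ee_rot": TCP orientation; "contact_force": force on the tool from outside, world axes, zero at the start; "moment": the same for the moment, N m; "width": finger opening in m.
Only numpy, scipy, OpenCV 4.12 (cv2) and the standard library are available. Lean on these libraries where they do the work, as an engineer would, in place of code of your own. Each camera call takes 0.05 s, during which the arm holds its last target. There are 200 camera calls.

### The job

Close the binding strip on the thick report: run your fingertips lightly along its row of five raised tongues, starting at the end with the round tab, so that they are laid flat one after another and all stay down. Only touch: do not push hard, do not shift or lift the report, leave the things on it and around it alone, and take the hand away at the end.

Things in the scene. Friction and masses are not known exactly. Their poses are not given: they have to be found in the camera images.
- report: thick report lying loose on the desk, 148 x 210 mm, 50 mm high, about 1.3 kg, brown card cover, a black binding strip along one long edge of its top. Origin: on the desk, under the middle of the strip; z up, y along the strip away from its round tab, x from the strip over the cover (cover: x -18 to +130 mm, y -105 to +105 mm)
- strip (a point): middle of the strip's top, 54 mm above the desk, axes as the report's. Strip: 30 mm wide, 190 long, 4 thick; flat round tab, 38 mm across, level with it, centred at y = -98 mm. Five grey tongues in a row at x = 0, hinged at y = -76, -42, -8, 26, 60 mm, 56 mm above the desk, free ends rising away from the tab; pushed flat, a tongue's top is 57.5 mm above the desk
- tab (a point): centre of the round tab's top, 54 mm above the desk, at the end of the strip where the row begins
- tongue1 (a joint): angle (rad) of grey plastic tongue 1, counted from the round tab (22 mm wide, 24 long, 2.5 thick, rounded free end, hinged at the end nearer the tab): 0 lying flat on the strip, growing as its free end rises; starts between 0.55 and 0.9. Light hinge friction (about 0.012 N m), no spring: it stays where it is left
- tongue2 (a joint): angle (rad) of grey plastic tongue 2, counted from the round tab (22 mm wide, 24 long, 2.5 thick, rounded free end, hinged at the end nearer the tab): 0 lying flat on the strip, growing as its free end rises; starts between 0.55 and 0.9. Light hinge friction (about 0.012 N m), no spring: it stays where it is left
- tongue3 (a joint): angle (rad) of grey plastic tongue 3, counted from the round tab (22 mm wide, 24 long, 2.5 thick, rounded free end, hinged at the end nearer the tab): 0 lying flat on the strip, growing as its free end rises; starts between 0.55 and 0.9. Light hinge friction (about 0.012 N m), no spring: it stays where it is left
- tongue4 (a joint): angle (rad) of grey plastic tongue 4, counted from the round tab (22 mm wide, 24 long, 2.5 thick, rounded free end, hinged at the end nearer the tab): 0 lying flat on the strip, growing as its free end rises; starts between 0.55 and 0.9. Light hinge friction (about 0.012 N m), no spring: it stays where it is left
- tongue5 (a joint): angle (rad) of grey plastic tongue 5, counted from the round tab (22 mm wide, 24 long, 2.5 thick, rounded free end, hinged at the end nearer the tab): 0 lying flat on the strip, growing as its free end rises; starts between 0.55 and 0.9. Light hinge friction (about 0.012 N m), no spring: it stays where it is left
- tongue1_end (a point): the top of the free end of tongue 1, on its middle line, 24 mm from its hinge
- tongue2_end (a point): the top of the free end of tongue 2, on its middle line, 24 mm from its hinge
- tongue3_end (a point): the top of the free end of tongue 3, on its middle line, 24 mm from its hinge
- tongue4_end (a point): the top of the free end of tongue 4, on its middle line, 24 mm from its hinge
- tongue5_end (a point): the top of the free end of tongue 5, on its middle line, 24 mm from its hinge
- eraser: white block eraser in a card sleeve, 22 x 50 x 12 mm, lying on the report's cover; a bystander. Origin: centre of its underside
- binder_clip: black steel binder clip with wire arms, 26 x 32 x 14 mm, lying on the report's cover; a bystander. Origin: centre of its underside
- highlighter: highlighter pen, white with a black cap, 17 x 115 x 15 mm, lying on the report's cover; a bystander. Origin: on its underside, near its middle
- stapler: black and steel desk stapler, 32 x 140 x 48 mm, on the desk left of the report; a bystander. Origin: centre of its underside
- mouse: black computer mouse, 105 x 60 x 33 mm, on the desk right of the report; a bystander. Origin: centre of its underside
- stamp: black and grey self-inking stamp, 65 x 40 x 87 mm, on the desk right of the report; a bystander. Origin: centre of its underside
- mug: white mug, 80 mm across, 90 mm tall, on the desk beyond the report to the left; a bystander. Origin: centre of its underside
- note_block: block of notes, 76 x 76 x 30 mm, on the desk beyond the report to the right; a bystander. Origin: centre of its underside

How it is judged:
By the outcome, as a careful person would: the job done as asked, in the order asked, and still so for the second after the job is handed in, with the robot touching nothing.
It also fails if it takes over 48 s, if anything falls off the work surface, if the arm or the gripper's body presses on something with over 40 N, if the wrist force passes 120 N, or if a joint passes its speed limit or range.

## Working session

There is one attempt and no reset: what is moved stays moved. The work goes in short steps, Python scripts to look and compute and a tool call to move; the robot and the scene stay as the last step left them, time stands still between calls to the robot, and variables do not carry over. Pictures are saved under pics/ and viewed, about 8 in all and at most 12, crops included, and the job is handed in when it is done.

Besides the shell and the picture viewer there is one more tool, called as a command line: name --argument value ..., lists and objects as JSON in quotes. apply_moves: Moves the arm, as the interface text tells. Scaled input: -1 to 1 covers 0.03 m each way for a shift and 0.15 rad each way for a turn. Its arguments: {"type":"object","properties":{"commands":{"type":"array"},"jaw":{"type":"number"},"newtons":{"type":"number"}},"required":["commands"]}

```bash
mkdir -p pics; python3 - <<'E'
from rig import manip
import cv2,numpy as np,pickle
s=manip.get_state();print(s)
d={n:manip.get_image(n) for n in("top","scene")}
pickle.dump(d,open('cams.pkl','wb'))
for n in d:
    cv2.imwrite(f'pics/{n}0.png',d[n]['frame'][:,:,::-1]); print(n,{k:v for k,v in d[n].items() if k!='frame'})
print(manip.hold_point_z)
E
```

```text
{'clock': 0.0, 'qpos': array([ 1.04896995e+00,  2.76618921e-01,  1.50614839e+00,  2.07615628e-06,
        1.36077166e+00, -1.21008233e-01]), 'qd': array([-1.08947267e-03, -1.40599152e-04, -1.85072463e-04, -3.89475468e-05,
       -4.88512229e-04,  8.36478198e-04]), 'effort': array([ 9.54768730e-04, -4.16770935e+01, -2.45807594e+01,  1.12674593e-04,
        1.09203896e-02,  6.27060012e-05]), 'position': array([0.22407616, 0.52893392, 0.23042004]), 'ee_rot': array([ 4.34593707e-04,  8.33717834e-01,  5.52189846e-01, -8.70731975e-04]), 'contact_force': array([ 0.17415996, -0.24000941, -0.53393928]), 'moment': array([-0.04595619, -0.0232096 , -0.03143568]), 'width': 0.08513099020937068}
top {'fx': 452.52588246001557, 'fy': 452.52588246001557, 'cx': 318.2442343598581, 'cy': 242.48611549567107, 'extrinsics': array([[-0.01737657,  0.99478056, -0.10054698,  0.45853549],
       [-0.99976768, -0.01856972, -0.01094282, -0.00200161],
       [-0.01275283,  0.10033348,  0.99487213,  1.07600135],
       [ 0.        ,  0.        ,  0.        ,  1.        ]])}
scene {'fx': 465.16527038326706, 'fy': 465.16527038326706, 'cx': 311.8566735035087, 'cy': 237.0675017549545, 'extrinsics': array([[-0.80098837, -0.39129194,  0.45310954,  1.1168194 ],
       [ 0.59840322, -0.54628479,  0.58607723,  0.73274891],
       [ 0.01819956,  0.74058325,  0.67171812,  0.90429403],
       [ 0.        ,  0.        ,  0.        ,  1.        ]])}
0.0187
```

View pics/top0.png

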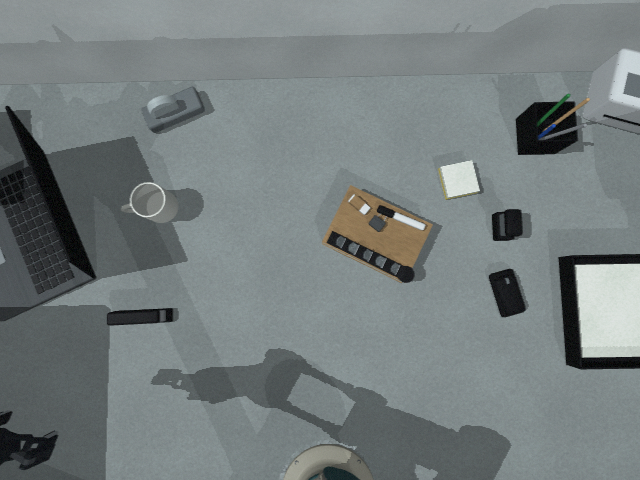

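The top view shows the report near px (378,233), the strip along its lower-left edge and the round tab at about (405,274). I'll enlarge that area in both views.

```bash
cat > h.py <<'E'
import numpy as np,cv2,pickle
def ray(c,u,v):
    E=c['extrinsics'];d=E[:3,:3]@np.array([(u-c['cx'])/c['fx'],-(v-c['cy'])/c['fy'],-1]);return E[:3,3],d
def onz(c,u,v,z):
    o,d=ray(c,u,v);return o+d*(z-o[2])/d[2]
def proj(c,P):
    E=c['extrinsics'];p=E[:3,:3].T@(np.asarray(P)-E[:3,3]);return np.array([c['cx']+c['fx']*p[0]/-p[2],c['cy']-c['fy']*p[1]/-p[2]])
def crop(img,x,y,w,h,k):return cv2.resize(img[y:y+h,x:x+w],None,fx=k,fy=k,interpolation=cv2.INTER_CUBIC)
E
python3 - <<'E'
from h import *
d=pickle.load(open('cams.pkl','rb'))
c=d['top'];print(onz(c,405,274,.054),onz(c,333,239,.054))
s=d['scene'];p=proj(s,onz(c,370,257,.054));print(p)
a=crop(c['frame'],315,180,130,110,5);x,y=(p-[65,50]).astype(int)
b=crop(s['frame'],x,y,130,100,6)
print(x,y,a.shape,b.shape)
cv2.imwrite('pics/topc.png',a[:,:,::-1]);cv2.imwrite('pics/scenec.png',b[:,:,::-1])
E
```

```text
[ 0.48696698 -0.18459739  0.054     ] [ 0.56915439 -0.02440434  0.054     ]
[296.00002201 216.09260514]
231 166 (550, 650, 3) (600, 780, 3)
```

View pics/topc.png

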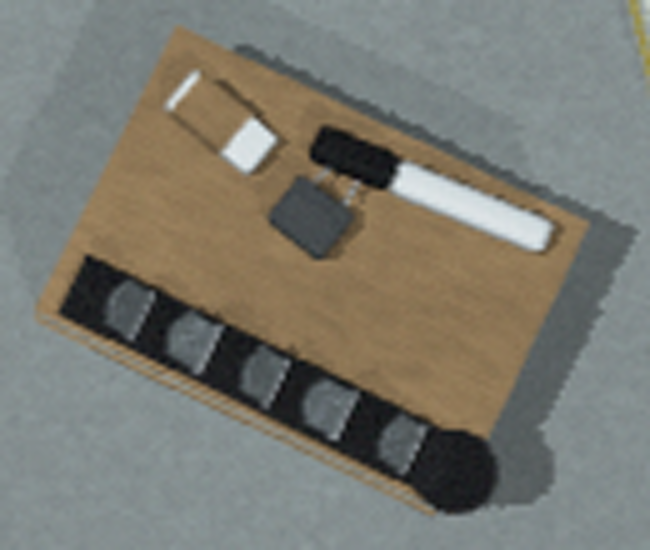

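View pics/scenec.png

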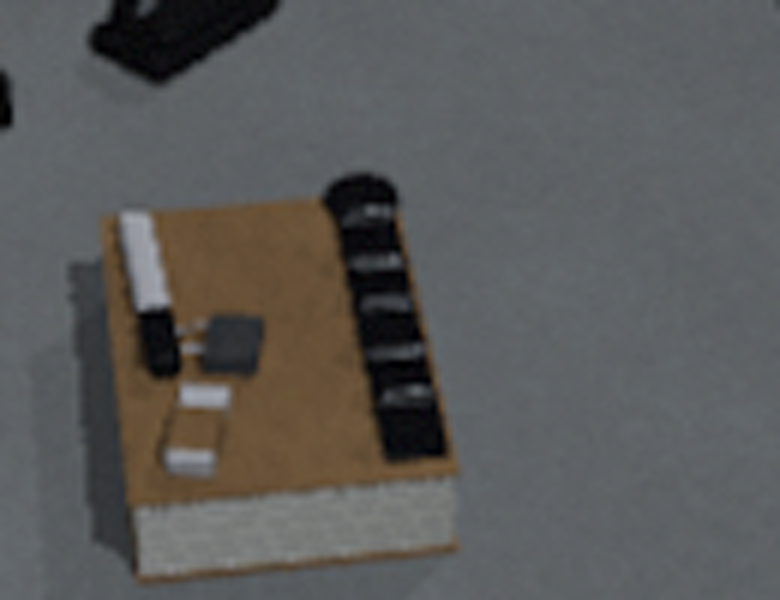

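The top crop shows the tab centre at (456,472), hinge 1 at (415,453), hinge 5 at (146,316) and the strip's far end at (75,286). I'll fit the report pose from these.

```bash
cat >> h.py <<'E'
def fit(W,yr):
    # W: Nx2 world points at (0,yr); returns origin, unit y-axis
    W=np.array(W);yr=np.array(yr,float);A=np.c_[np.ones(len(yr)),yr]
    k=np.linalg.lstsq(A,W,rcond=None)[0];s=np.linalg.norm(k[1]);return k[0],k[1]/s,s,W-A@k
E
python3 - <<'E'
from h import *
from rig import manip
from scipy.spatial.transform import Rotation as R
c=pickle.load(open('cams.pkl','rb'))['top']
px=[(456,472,.054,-.098),(415,453,.0575,-.076),(347,415,.0575,-.042),(280,385,.0575,-.008),(213,350,.0575,.026),(146,316,.0575,.060),(75,286,.054,.095)]
W=[onz(c,315+(x+.5)/5-.5,180+(y+.5)/5-.5,z)[:2] for x,y,z,_ in px]
o,a,s,r=fit(W,[p[3] for p in px]);print('origin',o,'yaxis',a,'scale',s,'res mm\n',(r*1e3).round(1))
print('yaw',np.arctan2(a[1],a[0]))
st=manip.get_state();q=st['ee_rot'];M=R.from_quat(np.r_[q[1:],q[0]]).as_matrix();print(M.round(4),'tool yaw',np.arctan2(M[1,0],M[0,0]))
t=np.r_[o-.098*a,.12];print('tab',t,'delta world',t-st['position'],'tool',M.T@(t-st['position']))
E
```

```text
origin [ 0.53151385 -0.10086516] yaxis [0.46237499 0.88668448] scale 0.9900737149282972 res mm
 [[ 0.3  0.5]
 [-1.1 -0.1]
 [ 1.  -0.1]
 [-0.5 -0.2]
 [ 0.3 -0.4]
 [ 0.7 -0.4]
 [-0.7  0.7]]
yaw 1.0901244898066673
[[ 3.901e-01  9.208e-01 -8.000e-04]
 [ 9.208e-01 -3.901e-01 -1.400e-03]
 [-1.600e-03 -2.000e-04 -1.000e+00]] tool yaw 1.1700087801666323
tab [ 0.4862011  -0.18776024  0.12      ] delta world [ 0.26209175 -0.71676319 -0.11053048] tool [-0.55752616  0.52098232  0.11135771]
```

apply_moves --commands '[-0.98, 0.914, 0, 0, 0, 0, -0.98, 0.914, 0, 0, 0, 0, -0.98, 0.914, 0, 0, 0, 0, -0.98, 0.914, 0, 0, 0, 0, -0.98, 0.914, 0, 0, 0, 0, -0.98, 0.914, 0, 0, 0, 0, -0.98, 0.914, 0, 0, 0, 0, -0.98, 0.914, 0, 0, 0, 0, -0.98, 0.914, 0, 0, 0, 0, -0.98, 0.914, 0, 0, 0, 0, -0.98, 0.914, 0, 0, 0, 0, -0.98, 0.914, 0, 0, 0, 0, -0.98, 0.914, 0.3, 0, 0, 0, -0.98, 0.914, 0.3, 0, 0, 0, -0.98, 0.914, 0.3, 0, 0, 0, -0.98, 0.914, 0.3, 0, 0, 0, -0.98, 0.914, 0.3, 0, 0, 0, -0.98, 0.914, 0.3, 0, 0, 0, -0.98, 0.914, 0.3, 0, 0, 0, 0, 0, 0, 0, 0, 0.53]' --jaw -1 --newtons 20

```text
clock: 2.1
position: [0.4874, -0.1927, 0.1665]
ee_rot: [0.001, 0.856, 0.516, -0.001]
contact_force: [0.0, 1.2, -0.8]
width: -0.0002
```

apply_moves --commands '[0, 0, 0, 0, 0, 0, 0, 0, 0, 0, 0, 0, 0, 0, 0, 0, 0, 0]'

```text
clock: 2.4
position: [0.4858, -0.1873, 0.1684]
ee_rot: [-0.0, 0.855, 0.519, 0.0]
contact_force: [0.5, -0.0, -0.2]
width: -0.0003
```

```bash
cat > look.py <<'E'
from h import *
from rig import manip
from scipy.spatial.transform import Rotation as R
import sys
st=manip.get_state();c=manip.get_image('wrist')
q=st['ee_rot'];T=np.eye(4);T[:3,:3]=R.from_quat(np.r_[q[1:],q[0]]).as_matrix();T[:3,3]=st['position']
c['extrinsics']=T@c['mount'];pickle.dump(c,open(sys.argv[1]+'.pkl','wb'))
cv2.imwrite(f'pics/{sys.argv[1]}.png',c['frame'][:,:,::-1])
print(st['clock'],st['position'],st['contact_force'],st['width']);print(T.round(4));print(c['mount'].round(3),c['fx'],[k for k in c])
E
python3 look.py w1
```

```text
2.4 [ 0.48577048 -0.18727939  0.16841718] [ 0.47508669 -0.023639   -0.19237397] -0.000269115050917848
[[ 4.604e-01  8.877e-01 -1.000e-04  4.858e-01]
 [ 8.877e-01 -4.604e-01  3.000e-04 -1.873e-01]
 [ 3.000e-04 -2.000e-04 -1.000e+00  1.684e-01]
 [ 0.000e+00  0.000e+00  0.000e+00  1.000e+00]]
[[ 1.    -0.001 -0.001 -0.   ]
 [-0.001 -0.949 -0.315 -0.081]
 [-0.     0.315 -0.949 -0.142]
 [ 0.     0.     0.     1.   ]] 417.9290332876671 ['frame', 'fx', 'fy', 'cx', 'cy', 'mount', 'extrinsics']
```

View pics/w1.png

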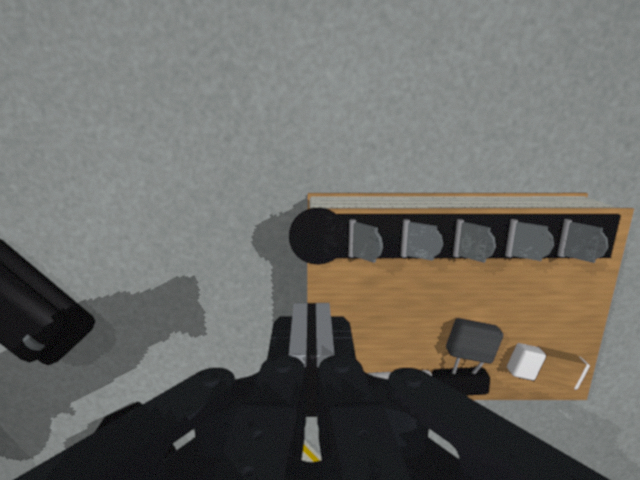

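The wrist view shows the tab at (317,236), hinge edges at x≈351/405/458/510/563 with y≈239, and the strip end at (615,236). I'll refine the pose with these.

```bash
python3 - <<'E'
from h import *
c=pickle.load(open('w1.pkl','rb'))
px=[(317,236,.054,-.098),(351,239,.0575,-.076),(405,239.5,.0575,-.042),(457.5,239.5,.0575,-.008),(510,238.5,.0575,.026),(562,239,.0575,.060),(615,236.5,.054,.095)]
W=[onz(c,x,y,z)[:2] for x,y,z,_ in px]
o,a,s,r=fit(W,[p[3] for p in px]);print('origin',o,'yaxis',a,s,'\n',(r*1e3).round(1),'tab',o-.098*a)
# strip edges at y~-0.04 : rows
for u in(380,480,600): print([onz(c,u,v,.054)[:2] @ np.array([a[1],-a[0]])-o@np.array([a[1],-a[0]]) for v in (213,259)])
M=c['extrinsics'];T=M@np.linalg.inv(c['mount']);p=np.r_[o-.098*a,.168]
print('in tool',T[:3,:3].T@(p-T[:3,3]),'yaw err',np.arctan2(a[1],a[0])-np.arctan2(T[1,0],T[0,0]))
print([ (T[:3,:3].T@(np.r_[w,.168]-T[:3,3])*1e3).round(1)[:2] for w in W])
E
```

```text
origin [ 0.53384905 -0.098432  ] yaxis [0.45984367 0.88799989] 0.9929415995357926 
 [[-0.6  0.3]
 [ 0.  -0.3]
 [ 0.6  0.2]
 [ 0.5 -0.1]
 [-0.3 -0.1]
 [-0.2 -0.7]
 [-0.1  0.7]] tab [ 0.48878437 -0.18545599]
[np.float64(-0.01600653856976919), np.float64(0.01511439894138955)]
[np.float64(-0.01601469729881244), np.float64(0.015111592858605416)]
[np.float64(-0.01602449154838359), np.float64(0.015108224212938781)]
in tool [0.00300609 0.00183616 0.00041751] yaw err 0.0005982485860205333
[array([3.7, 1.1]), array([25.3,  2. ]), array([59.8,  2.3]), array([93.2,  2.3]), array([126.6,   1.6]), array([159.8,   1.9]), array([195.9,   1.3])]
```

apply_moves --commands '[0, 0.04, 0.6, 0, 0, 0, 0, 0, 0.7, 0, 0, 0, 0, 0, 0.7, 0, 0, 0, 0, 0, 0.7, 0, 0, 0, 0, 0, 0.5, 0, 0, 0, 0, 0, 0.28, 0, 0, 0, 0, 0, 0, 0, 0, 0, 0, 0, 0, 0, 0, 0, 0, 0, 0, 0, 0, 0]'

```text
clock: 3.35
position: [0.4879, -0.1889, 0.0649]
ee_rot: [0.001, 0.855, 0.519, 0.001]
contact_force: [0.3, 0.5, 0.2]
width: 0.0
```

apply_moves --commands '[0, 0, 0.05, 0, 0, 0, 0, 0, 0.05, 0, 0, 0, 0, 0, 0.05, 0, 0, 0, 0, 0, 0.05, 0, 0, 0, 0, 0, 0, 0, 0, 0, 0, 0, 0, 0, 0, 0]'

```text
clock: 3.95
position: [0.4871, -0.1887, 0.0578]
ee_rot: [-0.0, 0.855, 0.519, -0.0]
contact_force: [-0.5, 0.8, 0.6]
width: -0.0002
```

apply_moves --commands '[0, 0, 0.05, 0, 0, 0, 0, 0, 0.033, 0, 0, 0, 0, 0, 0, 0, 0, 0, 0, 0, 0, 0, 0, 0]'

```text
clock: 4.35
position: [0.4872, -0.1887, 0.0553]
ee_rot: [-0.0, 0.855, 0.519, 0.0]
contact_force: [-0.5, 0.2, 0.6]
width: -0.0001
```

apply_moves --commands '[0, 0, 0.03, 0, 0, 0, 0, 0, 0, 0, 0, 0, 0, 0, 0, 0, 0, 0]'

```text
clock: 4.65
position: [0.4872, -0.1887, 0.0545]
ee_rot: [-0.0, 0.855, 0.519, 0.0]
contact_force: [0.1, -0.5, 0.7]
width: 0.0001
```

apply_moves --commands '[0, 0, 0.02, 0, 0, 0, 0, 0, 0, 0, 0, 0, 0, 0, 0, 0, 0, 0]'

```text
clock: 4.95
position: [0.4873, -0.1887, 0.0541]
ee_rot: [0.0, 0.855, 0.519, 0.0]
contact_force: [-0.3, -0.5, 2.4]
width: -0.0003
```

apply_moves --commands '[0, 0, -0.127, 0, 0, 0, 0, 0, 0, 0, 0, 0, 0.05, 0, 0, 0, 0, 0, 0.07, 0, 0, 0, 0, 0, 0.07, 0, 0, 0, 0, 0, 0.07, 0, 0, 0, 0, 0, 0.07, 0, 0, 0, 0, 0, 0.07, 0, 0, 0, 0, 0, 0.07, 0, 0, 0, 0, 0, 0.07, 0, 0, 0, 0, 0, 0.07, 0, 0, 0, 0, 0]'

```text
clock: 6.05
position: [0.4957, -0.1723, 0.0577]
ee_rot: [0.0, 0.855, 0.519, 0.0]
contact_force: [-1.1, 0.3, -0.6]
width: -0.0001
```

apply_moves --commands '[0.07, 0, 0, 0, 0, 0, 0.07, 0, 0, 0, 0, 0, 0.07, 0, 0, 0, 0, 0, 0.07, 0, 0, 0, 0, 0, 0.07, 0, 0, 0, 0, 0, 0.07, 0, 0, 0, 0, 0]'

```text
clock: 6.65
position: [0.5013, -0.162, 0.0581]
ee_rot: [0.001, 0.855, 0.519, -0.0]
contact_force: [0.3, -1.0, 1.8]
width: 0.0001
```

apply_moves --commands '[0, 0, 0, 0, 0, 0, 0, 0, 0, 0, 0, 0]'

```text
clock: 6.85
position: [0.5018, -0.1612, 0.0578]
ee_rot: [0.0, 0.855, 0.519, 0.0]
contact_force: [-0.7, -0.8, 2.1]
width: 0.0002
```

apply_moves --commands '[0.07, 0, 0, 0, 0, 0, 0.07, 0, 0.003, 0, 0, 0, 0.07, 0, 0.003, 0, 0, 0, 0.07, 0, 0.003, 0, 0, 0, 0.07, 0, 0, 0, 0, 0, 0.07, 0, 0, 0, 0, 0]'

```text
clock: 7.45
position: [0.5074, -0.15, 0.0575]
ee_rot: [0.0, 0.855, 0.519, 0.0]
contact_force: [-0.5, -1.8, 2.4]
width: 0.0
```

apply_moves --commands '[0.07, 0, 0, 0, 0, 0, 0.07, 0, 0, 0, 0, 0, 0.07, 0, 0, 0, 0, 0, 0, 0, 0, 0, 0, 0, 0, 0, 0, 0, 0, 0]'

```text
clock: 7.95
position: [0.5104, -0.1442, 0.0575]
ee_rot: [-0.0, 0.855, 0.519, 0.0]
contact_force: [-0.6, 0.6, 3.4]
width: 0.0001
```

```bash
python3 look.py w2; python3 - <<'E'
from h import *
c=pickle.load(open('w2.pkl','rb'));f=c['frame'];cv2.imwrite('pics/w2c.png',crop(f,180,200,260,195,3)[:,:,::-1])
E
```

```text
7.95 [ 0.51041944 -0.1441936   0.0574972 ] [-0.61886594  0.57925398  3.35152407] 0.00010103719975209166
[[ 4.622e-01  8.868e-01  5.000e-04  5.104e-01]
 [ 8.868e-01 -4.622e-01  6.000e-04 -1.442e-01]
 [ 7.000e-04  2.000e-04 -1.000e+00  5.750e-02]
 [ 0.000e+00  0.000e+00  0.000e+00  1.000e+00]]
[[ 1.    -0.001 -0.001 -0.   ]
 [-0.001 -0.949 -0.315 -0.081]
 [-0.     0.315 -0.949 -0.142]
 [ 0.     0.     0.     1.   ]] 417.9290332876671 ['frame', 'fx', 'fy', 'cx', 'cy', 'mount', 'extrinsics']
```

View pics/w2c.png

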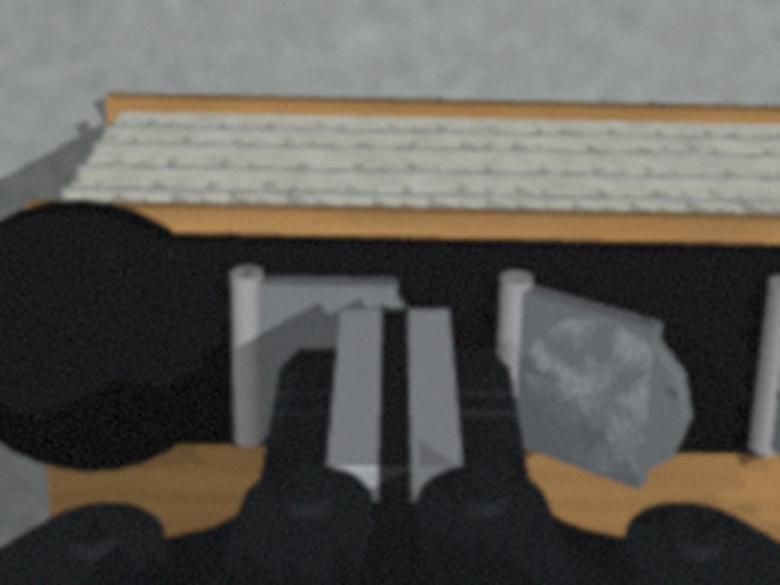

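The crop shows tongue 1 flat. The fingertips at (395,308) sit about 2–3 mm towards the cover side, so I'll nudge them back, ease up slightly and continue.

apply_moves --commands '[0.07, -0.03, -0.007, 0, 0, 0, 0.07, -0.03, 0, 0, 0, 0, 0.07, -0.02, 0, 0, 0, 0, 0.07, 0, 0, 0, 0, 0, 0.07, 0, 0, 0, 0, 0]'

```text
clock: 8.5
position: [0.5123, -0.1347, 0.0576]
ee_rot: [0.0, 0.855, 0.519, -0.001]
contact_force: [-3.2, -5.8, 3.0]
width: -0.0002
```

apply_moves --commands '[0.07, 0, 0, 0, 0, 0, 0.07, 0, 0, 0, 0, 0, 0.07, 0, 0, 0, 0, 0, 0.07, 0, 0, 0, 0, 0, 0.07, 0, 0, 0, 0, 0, 0.07, 0, 0, 0, 0, 0]'

```text
clock: 9.1
position: [0.5188, -0.1225, 0.0575]
ee_rot: [-0.0, 0.855, 0.519, 0.0]
contact_force: [-0.4, -0.1, 1.6]
width: -0.0003
```

apply_moves --commands '[0.07, 0, 0, 0, 0, 0, 0.07, 0, 0, 0, 0, 0, 0.07, 0, 0, 0, 0, 0, 0.07, 0, 0, 0, 0, 0, 0.07, 0, 0, 0, 0, 0, 0.07, 0, 0, 0, 0, 0]'

```text
clock: 9.7
position: [0.5246, -0.1115, 0.0576]
ee_rot: [-0.0, 0.855, 0.519, 0.0]
contact_force: [0.7, -0.7, 0.2]
width: 0.0002
```

```bash
python3 look.py w3; python3 - <<'E'
from h import *
c=pickle.load(open('w3.pkl','rb'));f=c['frame'];cv2.imwrite('pics/w3c.png',crop(f,120,200,320,200,2.4)[:,:,::-1])
E
```

```text
9.7 [ 0.52457036 -0.11147597  0.05755991] [ 0.7048448  -0.65792613  0.24218303] 0.0001795800662549601
[[ 4.621e-01  8.868e-01 -1.000e-04  5.246e-01]
 [ 8.868e-01 -4.621e-01  3.000e-04 -1.115e-01]
 [ 2.000e-04 -2.000e-04 -1.000e+00  5.760e-02]
 [ 0.000e+00  0.000e+00  0.000e+00  1.000e+00]]
[[ 1.    -0.001 -0.001 -0.   ]
 [-0.001 -0.949 -0.315 -0.081]
 [-0.     0.315 -0.949 -0.142]
 [ 0.     0.     0.     1.   ]] 417.9290332876671 ['frame', 'fx', 'fy', 'cx', 'cy', 'mount', 'extrinsics']
```

View pics/w3c.png

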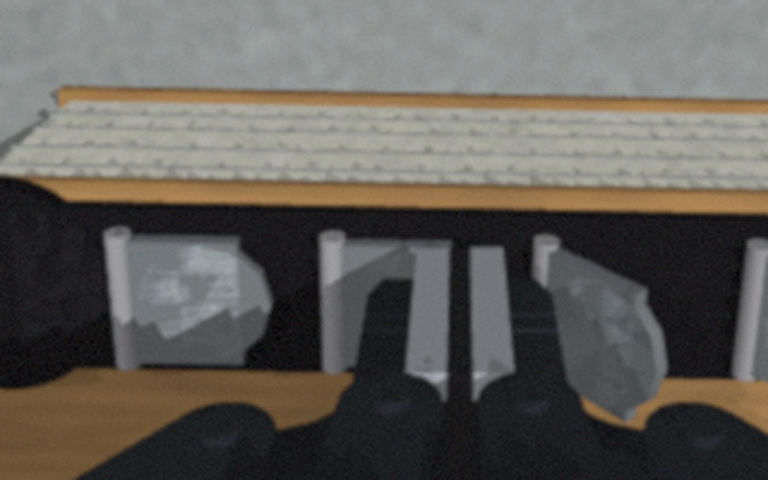

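Tongues 1 and 2 look flat and the fingers are well centred. I'll check numerically whether the report shifted, using the rod tops.

```bash
python3 - <<'E'
from h import *
a=np.array([.4598,.888]);b=np.array([a[1],-a[0]]);o=np.array([.53385,-.09843])
def r(n,L):
    c=pickle.load(open(n+'.pkl','rb'))
    for u,v in L:
        w=onz(c,u,v,.0575)[:2]-o;print(n,(w@b*1e3).round(1),(w@a*1e3).round(1))
r('w1',[(350.5,220.5),(404,220.5),(457,220.5),(510,221)])
r('w2',[(262.3,290),(352,291)])
r('w3',[(168.75,296.25),(257.9,297.1),(347.5,299.2)])
for n in('w1','w2','w3'):
    c=pickle.load(open(n+'.pkl','rb'));T=c['extrinsics']@np.linalg.inv(c['mount']);w=T[:2,3]-o;print('tcp',w@b*1e3,w@a*1e3)
E
```

```text
w1 -12.1 -76.4
w1 -12.1 -42.8
w1 -12.1 -9.5
w1 -11.7 23.9
w2 -14.0 -69.8
w2 -13.5 -36.3
w3 -13.9 -69.4
w3 -13.5 -36.0
w3 -12.6 -2.3
tcp -1.841664218371159 -101.00522143313981
tcp 0.23576866643847172 -51.4114486507838
tcp -2.241788551748152 -15.85159860795447
```

```bash
python3 - <<'E'
from h import *
from rig import manip
d=pickle.load(open('cams.pkl','rb'))
for n,(x,y,w,h) in (('scene',(250,228,28,34)),('scene',(250,200,28,40)),('top',(318,225,30,30)),('top',(345,182,50,35))):
    c=manip.get_image(n) ;g0=cv2.cvtColor(d[n]['frame'],7);g1=cv2.cvtColor(c['frame'],7)
    pickle.dump(c,open(n+'1.pkl','wb'))
    t=g0[y:y+h,x:x+w];s=g1[y-8:y+h+8,x-8:x+w+8]
    k=4;r=cv2.matchTemplate(cv2.resize(s,None,fx=k,fy=k,interpolation=2),cv2.resize(t,None,fx=k,fy=k,interpolation=2),cv2.TM_CCOEFF_NORMED)
    _,m,_,p=cv2.minMaxLoc(r);print(n,m,(p[0]/k-8,p[1]/k-8))
a=crop(d['scene']['frame'],240,185,80,85,5);b=crop(pickle.load(open('scene1.pkl','rb'))['frame'],240,185,80,85,5)
cv2.imwrite('pics/cmp.png',np.hstack([a,b])[:,:,::-1])
E
```

```text
scene 0.9635704159736633 (-1.0, 0.75)
scene 0.9272089600563049 (0.0, 0.5)
top 0.9839060306549072 (-1.5, -1.75)
top 0.7955643534660339 (-0.5, -1.25)
```

View pics/cmp.png

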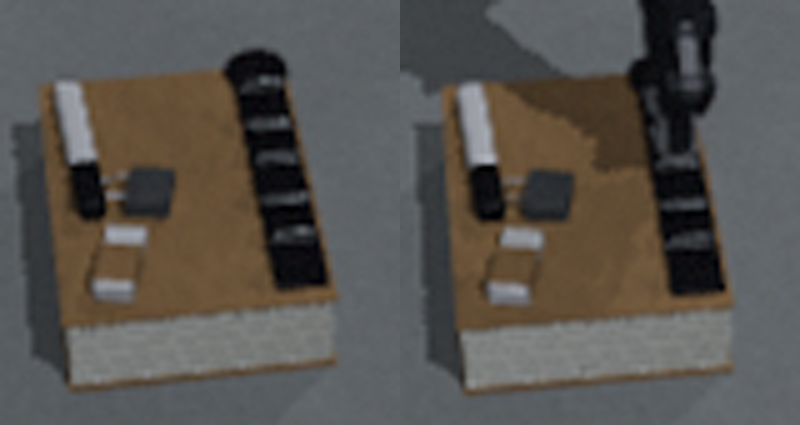

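The cameras agree that the report crept about 4–5 mm along the strip while the first hinges were crossed low. From here I'll lift before each hinge, meet the tongue further out, and then ease down.

apply_moves --commands '[0, 0, -0.13, 0, 0, 0, 0, 0, -0.137, 0, 0, 0, 0.08, 0.01, 0, 0, 0, 0, 0.08, 0.01, 0, 0, 0, 0, 0.08, 0, 0, 0, 0, 0, 0.08, 0, 0, 0, 0, 0, 0.08, 0, 0, 0, 0, 0]'

```text
clock: 10.65
position: [0.5307, -0.1011, 0.0655]
ee_rot: [-0.0, 0.855, 0.519, -0.0]
contact_force: [0.0, -0.3, 0.1]
width: -0.0
```

apply_moves --commands '[0.08, 0, 0, 0, 0, 0, 0.08, 0, 0, 0, 0, 0, 0.07, 0, 0, 0, 0, 0]'

```text
clock: 10.95
position: [0.5338, -0.0952, 0.0656]
ee_rot: [0.0, 0.855, 0.519, -0.0]
contact_force: [-0.2, -0.8, 0.4]
width: 0.0001
```

apply_moves --commands '[0.03, 0, 0.06, 0, 0, 0, 0.03, 0, 0.06, 0, 0, 0, 0.03, 0, 0.06, 0, 0, 0, 0.03, 0, 0.05, 0, 0, 0, 0.02, 0, 0.03, 0, 0, 0, 0, 0, 0, 0, 0, 0]'

```text
clock: 11.55
position: [0.5357, -0.0914, 0.0576]
ee_rot: [-0.0, 0.855, 0.519, -0.0]
contact_force: [0.3, 0.6, 0.2]
width: 0.0002
```

apply_moves --commands '[0.06, 0.01, 0.004, 0, 0, 0, 0.07, 0, 0, 0, 0, 0, 0.07, 0, 0, 0, 0, 0, 0, 0, 0, 0, 0, 0]'

```text
clock: 11.95
position: [0.539, -0.0861, 0.0578]
ee_rot: [-0.0, 0.855, 0.519, 0.0]
contact_force: [-0.1, -0.5, 0.0]
width: 0.0
```

apply_moves --commands '[0, 0, -0.13, 0, 0, 0, 0, 0, -0.137, 0, 0, 0, 0.08, 0.01, 0, 0, 0, 0, 0.08, 0, 0, 0, 0, 0, 0.08, 0, 0, 0, 0, 0, 0.08, 0, 0, 0, 0, 0, 0.08, 0, 0, 0, 0, 0, 0.08, 0, 0, 0, 0, 0, 0.08, 0, 0, 0, 0, 0, 0.08, 0, 0, 0, 0, 0, 0.08, 0, 0, 0, 0, 0, 0.08, 0, 0, 0, 0, 0]'

```text
clock: 13.15
position: [0.5502, -0.0652, 0.0658]
ee_rot: [0.0, 0.855, 0.519, -0.0]
contact_force: [0.3, 0.0, -0.5]
width: -0.0004
```

apply_moves --commands '[0.03, 0, 0.06, 0, 0, 0, 0.03, 0, 0.06, 0, 0, 0, 0.03, 0, 0.06, 0, 0, 0, 0.03, 0, 0.05, 0, 0, 0, 0.02, 0, 0.03, 0, 0, 0, 0, 0, 0, 0, 0, 0]'

```text
clock: 13.75
position: [0.552, -0.0614, 0.0577]
ee_rot: [-0.0, 0.855, 0.519, -0.0]
contact_force: [-0.6, -1.0, -0.6]
width: 0.0
```

apply_moves --commands '[0.06, 0.01, 0.004, 0, 0, 0, 0.07, 0, 0, 0, 0, 0, 0.07, 0, 0, 0, 0, 0, 0, 0, 0, 0, 0, 0]'

```text
clock: 14.15
position: [0.5553, -0.056, 0.0579]
ee_rot: [-0.0, 0.855, 0.519, 0.0]
contact_force: [0.5, 0.2, -0.1]
width: 0.0
```

apply_moves --commands '[0, 0, 0.013, 0, 0, 0, 0, 0, 0, 0, 0, 0, 0, 0, 0, 0, 0, 0]'

```text
clock: 14.45
position: [0.5552, -0.0562, 0.0575]
ee_rot: [-0.0, 0.855, 0.519, 0.0]
contact_force: [-0.3, 0.7, 1.7]
width: 0.0001
```

apply_moves --commands '[0, 0, 0.007, 0, 0, 0, 0, 0, 0, 0, 0, 0, 0, 0, 0, 0, 0, 0]'

```text
clock: 14.75
position: [0.5552, -0.0563, 0.0575]
ee_rot: [0.0, 0.855, 0.519, 0.0]
contact_force: [-1.0, 0.6, 3.4]
width: -0.0002
```

apply_moves --commands '[0, 0, -0.137, 0, 0, 0, 0, 0, -0.137, 0, 0, 0, 0.08, 0.01, 0, 0, 0, 0, 0.08, 0, 0, 0, 0, 0, 0.08, 0, 0, 0, 0, 0, 0.08, 0, 0, 0, 0, 0, 0.08, 0, 0, 0, 0, 0, 0.08, 0, 0, 0, 0, 0, 0.08, 0, 0, 0, 0, 0, 0.08, 0, 0, 0, 0, 0, 0.08, 0, 0, 0, 0, 0, 0.08, 0, 0, 0, 0, 0]'

```text
clock: 15.95
position: [0.5665, -0.0351, 0.0655]
ee_rot: [0.0, 0.855, 0.519, -0.0]
contact_force: [-0.4, 0.1, 0.1]
width: -0.0001
```

apply_moves --commands '[0.03, 0, 0.06, 0, 0, 0, 0.03, 0, 0.06, 0, 0, 0, 0.03, 0, 0.06, 0, 0, 0, 0.03, 0, 0.05, 0, 0, 0, 0.02, 0, 0.03, 0, 0, 0, 0, 0, 0, 0, 0, 0]'

```text
clock: 16.55
position: [0.5684, -0.0314, 0.0576]
ee_rot: [-0.0, 0.855, 0.519, -0.0]
contact_force: [0.2, -0.1, 0.6]
width: 0.0002
```

apply_moves --commands '[0.06, 0.01, 0.012, 0, 0, 0, 0.07, 0, 0, 0, 0, 0, 0.07, 0, 0, 0, 0, 0, 0, 0, 0, 0, 0, 0]'

```text
clock: 16.95
position: [0.5719, -0.026, 0.0575]
ee_rot: [0.0, 0.855, 0.519, 0.0]
contact_force: [-0.1, -1.1, 4.0]
width: -0.0
```

apply_moves --commands '[0, 0, -0.1, 0, 0, 0, 0, 0, -0.3, 0, 0, 0, 0, 0, -0.7, 0, 0, 0, 0, 0, -0.8, 0, 0, 0, -0.8, 0, -0.8, 0, 0, 0, -0.8, 0, -0.8, 0, 0, 0, -0.8, 0, -0.8, 0, 0, 0, 0, 0, 0, 0, 0, 0, 0, 0, 0, 0, 0, 0, 0, 0, 0, 0, 0, 0]'

```text
clock: 17.95
position: [0.5378, -0.0891, 0.1854]
ee_rot: [-0.001, 0.855, 0.519, -0.0]
contact_force: [0.8, 0.1, 0.7]
width: 0.0
```

```bash
python3 look.py w4
```

```text
17.95 [ 0.53781103 -0.0891279   0.18535087] [0.80760574 0.06072527 0.66346877] 3.722381489065332e-05
[[ 4.618e-01  8.870e-01 -1.400e-03  5.378e-01]
 [ 8.870e-01 -4.618e-01  1.400e-03 -8.910e-02]
 [ 6.000e-04 -1.900e-03 -1.000e+00  1.854e-01]
 [ 0.000e+00  0.000e+00  0.000e+00  1.000e+00]]
[[ 1.    -0.001 -0.001 -0.   ]
 [-0.001 -0.949 -0.315 -0.081]
 [-0.     0.315 -0.949 -0.142]
 [ 0.     0.     0.     1.   ]] 417.9290332876671 ['frame', 'fx', 'fy', 'cx', 'cy', 'mount', 'extrinsics']
```

View pics/w4.png

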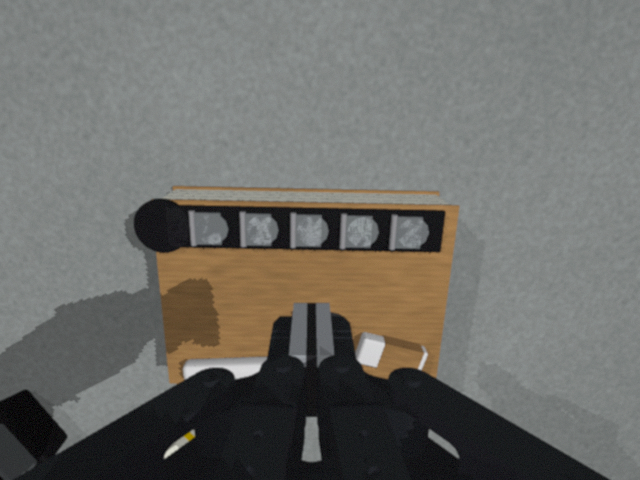

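All five tongues lie flat, with equal visible lengths of about 33 px. I'll retreat and measure the report's final displacement without occlusion.

apply_moves --commands '[0.5, -0.6, -0.6, 0, 0, 0, 0.9, -0.9, 0, 0, 0, 0, 0.9, -0.9, 0, 0, 0, 0, 0.9, -0.9, 0, 0, 0, 0, 0.9, -0.9, 0, 0, 0, 0, 0.9, -0.9, 0, 0, 0, 0, 0.9, -0.9, 0, 0, 0, 0, 0.9, -0.9, 0, 0, 0, 0, 0, 0, 0, 0, 0, 0, 0, 0, 0, 0, 0, 0]'

```text
clock: 19.0
position: [0.4481, 0.1875, 0.2034]
ee_rot: [-0.0, 0.854, 0.52, -0.001]
contact_force: [0.5, -0.2, -0.5]
width: 0.0002
```

```bash
python3 - <<'E'
from h import *
from rig import manip
d=pickle.load(open('cams.pkl','rb'));print(manip.get_state()['contact_force'])
c=pickle.load(open('w4.pkl','rb'))
px=[(162,225.5,.054,-.098),(192,229.5,.0575,-.076),(242,230,.0575,-.042),(292.5,230.5,.0575,-.008),(343,231,.0575,.026),(392.5,231.5,.0575,.060),(443,231,.054,.095)]
o,a,s,r=fit([onz(c,x,y,z)[:2] for x,y,z,_ in px],[p[3] for p in px]);print('w4',o,a,np.arctan2(a[1],a[0]),s)
T=manip.get_image('top');S=manip.get_image('scene');pickle.dump((T,S),open('fin.pkl','wb'))
for n,c1,reg in(('top',T,((322,182,40,40),(395,200,42,40),(355,215,30,30))),('scene',S,((250,228,58,36),(246,198,35,45)))):
  for x,y,w,h in reg:
    g0=cv2.cvtColor(d[n]['frame'],7);g1=cv2.cvtColor(c1['frame'],7);k=8
    t=g0[y:y+h,x:x+w];q=g1[y-8:y+h+8,x-8:x+w+8]
    R=cv2.matchTemplate(cv2.resize(q,None,fx=k,fy=k,interpolation=2),cv2.resize(t,None,fx=k,fy=k,interpolation=2),5)
    _,m,_,p=cv2.minMaxLoc(R);u,v=x+w/2,y+h/2;D=(onz(c1,u+p[0]/k-8,v+p[1]/k-8,.05)-onz(c1,u,v,.05))*1e3
    print(n,(x,y),round(m,3),(p[0]/k-8,p[1]/k-8),D.round(1))
z=np.hstack([crop(d['top']['frame'],315,180,130,110,3),crop(T['frame'],315,180,130,110,3)]);cv2.imwrite('pics/fin.png',z[:,:,::-1])
E
```

```text
[ 0.50684217 -0.18331433 -0.53072761]
w4 [ 0.5368075  -0.09371746] [0.47574422 0.87958367] 1.0749863855874455 0.9952156235930409
top (322, 182) 0.952 (-0.5, -1.375) [3.2 1.1 0. ]
top (395, 200) 0.984 (-0.75, -0.125) [0.3 1.7 0. ]
top (355, 215) 0.972 (-0.875, -0.875) [2.1 1.9 0. ]
scene (250, 228) 0.888 (-0.75, 1.0) [ 3.8  2.1 -0. ]
scene (246, 198) 0.954 (0.0, 0.625) [1.5 2.3 0. ]
```

View pics/fin.png

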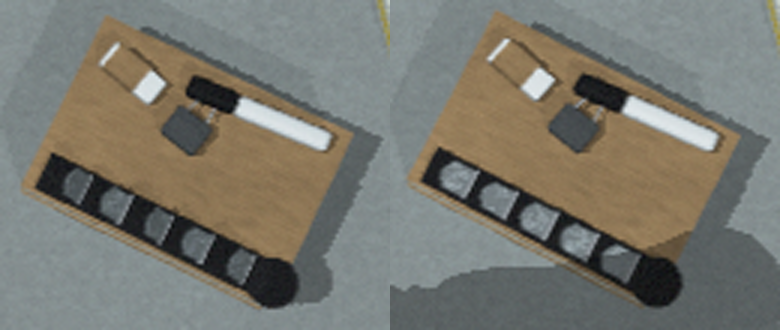

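```bash
python3 -c "
from rig import manip
print(manip.sign_off())"
```

```text
the job is handed in; nothing more can be done
None
```

All five tongues are flat and the job is handed in, but the report shifted a few millimetres, which you had asked me not to let happen. I swept the closed fingertips from the round tab along the row, laying tongues 1 to 5 down in order. I then lifted the hand and moved it well clear; the arm clock read 19.0 s before the final pictures, against the 48 s limit.

- **Tongues:** The last wrist and top pictures show all five lying flat with equal visible lengths. The fingertips read 57.5–57.6 mm over each tongue; the specified flat height is 57.5 mm. Presses were about 4 N at most.
- **Report shift (check failed):** The report crept about 3–5 mm along the strip and turned about 1°. The top and scene cameras give 2–4 mm at the cover, and the wrist camera gives about 5.5 mm at the strip.
    - **Cause:** It happened early in the sweep, when I met tongue 1 too low near its hinge. Crossing tongue 2's hinge read 6.6 N sideways but moved the report no further that I could measure.
    - **What I changed:** For tongues 3 to 5 I lifted over each hinge, and the sideways force stayed at about 1 N.
    - **Left as is:** I did not push the report back, because that would have meant more than a touch.
- **Other items:** The eraser, clip and highlighter rode along with the report and look undisturbed on it. Nothing else was touched.

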